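# Pack the stoneware set into its foam-lined storage tray

### The arm

A 6-joint arm with a two-finger parallel gripper is mounted at the origin on the work surface. World frame = base frame: x ahead of the robot, y to its left, z up, the work surface at z = 0. Lengths are in mm, angles in degrees, forces in N, time in s.
With the tool pointing down it reaches from about 350 to 850 mm from the base axis. Payload 8.1 kg.
Tool frame: the origin (TCP) lies at the very end of the fingers, on their centre line; the grasp point (between the pads) lies 19 mm behind it; z points along the fingers, y is the line along which they close (so a half turn about z gives the same grasp; the last joint's range is limited). The gripper opens to 85 mm and grips with 20 to 120 N. Pads are 22 mm wide; open, the fingers measure 114 mm over their backs; the gripper's body (76 mm by 85 mm) begins 54 mm behind the grasp point. The pads swing forward as they close: fully open they stand 13 mm farther back than shut.
Start: joints at [65.753, 7.471, 85.268, -0, 87.261, -4.893], TCP at [198.826, 566.104, 231.292] pointing down, gripper open.
Joint ranges: [-169.43, 169.43], [-51.17, 129.36], [1.28, 143.12], [-76.62, 256.62], [0, 156.53], [-152.29, 152.29]. Speed limits (degrees/s): [136.94, 136.94, 159.86, 180, 180, 180].

### API

Orientations are given as [roll, pitch, yaw] about the fixed x, y, z axes, in that order (R = Rz(yaw) Ry(pitch) Rx(roll)).
In Python, from bench import * gives the robot as it stands.
- The arm moves only by the tool play_rows, never from a script. Its argument "increments" is a list of rows, each a list of 3 entries, a list of its own where there are three numbers: the gripper's target within -1 to 1 (fully open at 1, half-way at 0, shut at -1), then the shift along the tool's x, y, z in mm, then the turn about the tool's z in rad. A call has 1 to 12 rows; each row shifts and turns the commanded pose from where the row before left it, along the tool's axes as they then stand; what a row does not reach is not made up. A row lasts 1/12 s, in which the tool goes at most 41.7 mm and 7.16 degrees, less where a joint would pass 70% of its speed; a pose out of reach is approached as far as the arm can. A call is refused whole if a number of a shift passes 41.7 or a number of a turn 0.125, either way. A call with a gripper value outside its range is refused whole. The fingers move at their own pace and stop on an object; "force" is the grip in N (left out, the last holds). Time passes only in rows, so rows that do not move let the fingers close. It gives the time, the measured TCP pose, the force, the opening and the grip force at its end, in the units of the state.
- sense(): the state, without advancing time (a new reading comes with each control period).
- snapshot(name): name is "scene" or "top" or "wrist"; returns a dict with "color" (420x560x3 uint8, red, green, blue), "intrinsics" (3x3 intrinsics, pixels), "world_from_camera" (4x4, takes a point from camera to world coordinates). Camera axes: x right, y down, z forward; pixel columns grow to the right and rows downward; lengths in mm; the calibration is good to about 2 mm. A picture is of the moment at which its call begins. There is no depth.
- hand_in(): hands the job in; it is judged then, once.
Trained networks look in a picture, given as the dict that the camera call returned (one of the last four; its "shot" number tells which), for a name from the list of things; names that differ only in an ending like _2 or _b are one class to them, and where a whole thing is asked for, a point or a joint stands for the part that bears it (a point fixed in the world has none). Each returns a list of dicts, best first, with "p" (0 to 1); they miss things now and then, are a little off and sometimes report something else, mostly with a low value. They report only what shows in the picture. A call takes as long as a camera call.
- find_in(query, picture): "xyz" ([x, y, z] in mm, in the coordinates of the camera as it stood for that picture, good to about 4 mm: the middle of the surface that is visible of it).
- regions_of(query, picture): "mask" (420x560 bool, what is visible of it).
- pinpoint(query, picture): "xyz" ([x, y, z] in mm, in the coordinates of the camera as it stood for that picture, good to about 4 mm: a listed point, or the origin of a listed thing).
The state is a dict: "time": time; "joint_pos": joint angles; "qd": joint speeds; "joint_efforts": joint torques, N m; "tool_pos": TCP position; "tcp_rot": TCP orientation; "ft_force": force on the tool from outside, world axes, zero at the start; "wrist_torque": the same for the moment, N m; "finger_gap": finger opening in mm; "grip_force": force on a finger pad.
Only numpy, scipy, OpenCV 4.12 (cv2) and the standard library are available. Lean on these libraries where they do the work, as an engineer would, in place of code of your own. Each camera call takes 0.05 s, during which the arm holds its last target. There are 200 camera calls.

### The job

Pack the four-piece stoneware set (round bottle, square bottle, flat flask, lidded jar) into the foam-lined storage tray: stand each piece upright, fully down, in the recess cut to the shape and size of its foot. Set them down gently, as fragile things, without dropping or tipping them over. The slender tall bottle and the six-sided bottle belong to another set: leave them standing where they are.

Things in the scene. Friction and masses are not known exactly. Their poses are not given: they have to be found in the camera images.
- round_bottle_mid (a point): Round bottle of the set: 44 mm diameter, straight sides from the foot to 62 mm, then a shoulder and a 25 mm wide neck, 100 mm tall, about 170 g. Glazed stoneware, cream with a brown top like all the pieces. Starts upright on a mat whose top is 6 mm above the table, z up; pieces stand 105 mm or more apart, small flat tools under 15 mm high lie between. The point is on its axis, half-way up.
- square_bottle_mid (a point): Square bottle of the set: 48 mm square body, 50 mm tall, with a short round neck, 72 mm tall in all, about 160 g; flat sides face its x and y axes. Glazed stoneware, cream with a brown top like all the pieces. Starts upright on a mat whose top is 6 mm above the table, z up; pieces stand 105 mm or more apart, small flat tools under 15 mm high lie between. The point is on its axis, half-way up.
- flask_mid (a point): Flat oblong flask of the set: 66 mm along its x axis, 34 mm along its y axis, body 64 mm tall with a short neck, 88 mm in all, about 160 g. Glazed stoneware, cream with a brown top like all the pieces. Starts upright on a mat whose top is 6 mm above the table, z up; pieces stand 105 mm or more apart, small flat tools under 15 mm high lie between. The point is on its axis, half-way up.
- lidded_jar_mid (a point): Wide round lidded jar of the set: 62 mm diameter, straight sides to 58 mm, flat lid with a small knob (lid does not come off), 72 mm tall, about 200 g. Glazed stoneware, cream with a brown top like all the pieces. Starts upright on a mat whose top is 6 mm above the table, z up; pieces stand 105 mm or more apart, small flat tools under 15 mm high lie between. The point is on its axis, half-way up.
- slender_bottle_mid (a point): A stranger, not of the set: slender round bottle, 36 mm diameter, 124 mm tall (the tallest piece). Glazed stoneware, cream with a brown top like all the pieces. Starts upright on a mat whose top is 6 mm above the table, z up; pieces stand 105 mm or more apart, small flat tools under 15 mm high lie between. The point is on its axis, half-way up.
- six_sided_bottle_mid (a point): A stranger, not of the set: six-sided bottle, 52 mm across flats, body 50 mm tall, short round neck, 74 mm in all. Glazed stoneware, cream with a brown top like all the pieces. Starts upright on a mat whose top is 6 mm above the table, z up; pieces stand 105 mm or more apart, small flat tools under 15 mm high lie between. The point is on its axis, half-way up.
- recess_small_round (a point): The small round recess, 56 mm diameter, for the 44 mm round bottle. In one of four stiff dark foam inserts (pale recess floors), 100 mm square, two by two in a shallow grey tray 212 mm square (rim 36 mm, foam top 35 mm high; order varies). The point is the centre of its floor, 21 mm above the table; 14 mm deep: keep fingertips over 14 mm above a piece's foot when setting it in. z up.
- recess_square (a point): The square recess, 60 by 60 mm, sides along its x and y axes, for the 48 mm square bottle. In one of four stiff dark foam inserts (pale recess floors), 100 mm square, two by two in a shallow grey tray 212 mm square (rim 36 mm, foam top 35 mm high; order varies). The point is the centre of its floor, 21 mm above the table; 14 mm deep: keep fingertips over 14 mm above a piece's foot when setting it in. z up.
- recess_oblong (a point): The oblong recess, 78 mm along its x axis and 46 mm along its y axis, for the 66 by 34 mm flask (x axes parallel, either way round). In one of four stiff dark foam inserts (pale recess floors), 100 mm square, two by two in a shallow grey tray 212 mm square (rim 36 mm, foam top 35 mm high; order varies). The point is the centre of its floor, 21 mm above the table; 14 mm deep: keep fingertips over 14 mm above a piece's foot when setting it in. z up.
- recess_large_round (a point): The large round recess, 74 mm diameter, for the 62 mm lidded jar. In one of four stiff dark foam inserts (pale recess floors), 100 mm square, two by two in a shallow grey tray 212 mm square (rim 36 mm, foam top 35 mm high; order varies). The point is the centre of its floor, 21 mm above the table; 14 mm deep: keep fingertips over 14 mm above a piece's foot when setting it in. z up.

How it is judged:
By the outcome, as a careful person would: the job done as asked, in the order asked, and still so for the second after the job is handed in, with the robot touching nothing.
It also fails if it takes over 104 s, if anything falls off the work surface, if the arm or the gripper's body presses on something with over 40 N, if the wrist force passes 120 N, or if a joint passes its speed limit or range.

## Working session

There is one attempt and no reset: what is moved stays moved. The work goes in short steps, Python scripts to look and compute and a tool call to move; the robot and the scene stay as the last step left them, time stands still between calls to the robot, and variables do not carry over. Pictures are saved under pics/ and viewed, at most 14 in all, crops included, and the job is handed in when it is done.

Besides the shell and the picture viewer there is one more tool, called after "Emit:" in YAML: its name, and indented under it one key for each argument. play_rows: Moves the arm, as the interface text tells. Its arguments: {"type":"object","properties":{"increments":{"type":"array","items":{"type":"array"}},"force":{"type":"number"}},"required":["increments"]}

```bash
mkdir -p pics; cat > h.py <<'E'
from bench import *
import numpy as np, cv2
P=["round_bottle_mid","square_bottle_mid","flask_mid","lidded_jar_mid","slender_bottle_mid","six_sided_bottle_mid"]
R=["recess_small_round","recess_square","recess_oblong","recess_large_round"]
def w(s,p): return (s["world_from_camera"]@np.r_[p,1])[:3]
def px(s,X):
    c=np.linalg.inv(s["world_from_camera"])@np.r_[X,1]; u=s["intrinsics"]@c[:3]; return u[:2]/u[2]
def save(s,n): cv2.imwrite(f"pics/{n}.png",s["color"][:,:,::-1])
E
python3 - <<'E'
from h import *
for n in ["top","scene"]:
    s=snapshot(n); save(s,n)
    print(n,s["world_from_camera"][:3,3].round())
    for q in P+R:
        for d in pinpoint(q,s)[:3]:
            X=w(s,d["xyz"]); print(q,round(d["p"],2),X.round(),px(s,X).round())
st=sense(); print(st)
E
```

```text
top [ 400.   -4. 1269.]
round_bottle_mid 0.61 [564. 326.  59.] [133. 201.]
round_bottle_mid 0.27 [ 589. -232.   19.] [377. 195.]
square_bottle_mid 0.89 [563.  98.  44.] [234. 203.]
flask_mid 0.78 [446. 334.  52.] [128. 253.]
lidded_jar_mid 0.58 [443. 209.  45.] [184. 255.]
slender_bottle_mid 0.64 [562. 215.  69.] [181. 201.]
six_sided_bottle_mid 0.83 [438.  98.  45.] [233. 258.]
recess_small_round 0.88 [ 591. -232.   19.] [377. 194.]
recess_small_round 0.71 [ 476. -149.   20.] [342. 243.]
recess_square 0.63 [ 569. -132.   22.] [334. 203.]
recess_square 0.27 [561. 333.  55.] [130. 202.]
recess_oblong 0.7 [ 483. -242.   20.] [382. 241.]
recess_large_round 0.97 [ 478. -145.   21.] [340. 242.]
recess_large_round 0.36 [563. 216.  70.] [181. 201.]
scene [864. 444. 862.]
round_bottle_mid 0.81 [565. 329.  56.] [376. 348.]
square_bottle_mid 0.95 [562. 101.  41.] [300. 263.]
flask_mid 0.74 [451. 332.  46.] [419. 316.]
flask_mid 0.22 [564. 211.  65.] [335. 297.]
lidded_jar_mid 0.95 [442. 207.  39.] [377. 269.]
slender_bottle_mid 0.75 [450. 331.  49.] [420. 315.]
slender_bottle_mid 0.66 [562. 21
[... 335 characters left out ...]
241. 156.]
{'time': 1.1, 'joint_pos': array([ 6.57535026e+01,  7.47015360e+00,  8.52664711e+01,  4.62778297e-04,
        8.72596384e+01, -4.89337050e+00]), 'qd': array([ 0.01773089, -0.02458001,  0.05427249,  0.00047689, -0.03753565,
       -0.05662859]), 'joint_efforts': array([-9.42653933e-04, -5.69345319e+01, -5.00849354e+01, -4.02764908e-04,
        1.80963696e-03, -1.96826670e-05]), 'tool_pos': array([198.82389892, 566.12832062, 231.31554031]), 'tcp_rot': array([ 1.79996237e+02, -1.41795896e-04,  1.60646851e+02]), 'ft_force': array([-0.43983318, -0.38678728,  0.318206  ]), 'wrist_torque': array([-0.00331262,  0.01967703,  0.00527589]), 'grip_force': 0.0, 'finger_gap': 85.66308532461105}
```

```bash
python3 - <<'E'
import cv2
a=cv2.imread("pics/top.png")
cv2.imwrite("pics/topc.png",cv2.resize(a[160:300,100:270],None,fx=4.4,fy=4.2,interpolation=cv2.INTER_CUBIC)[:600,:800])
cv2.imwrite("pics/topd.png",cv2.resize(a[160:290,290:430],None,fx=4.5,fy=4.5,interpolation=cv2.INTER_CUBIC)[:600])
E
```

```text
(no output)
```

View pics/topc.png

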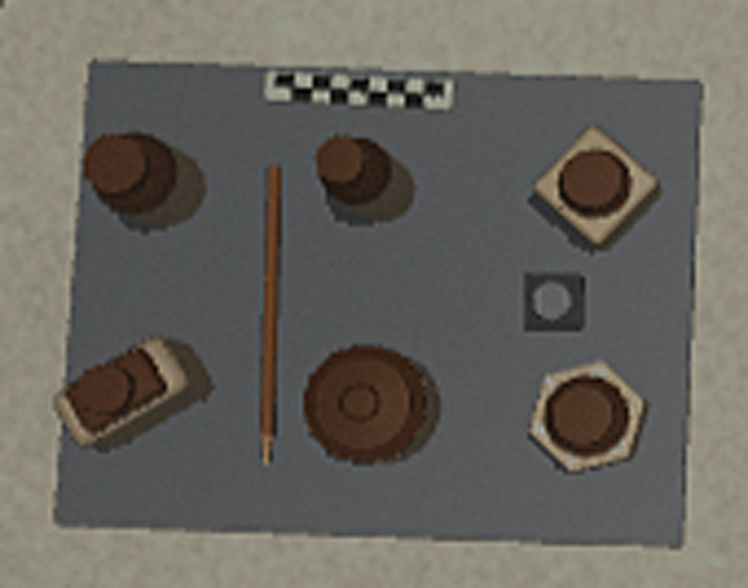

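View pics/topd.png

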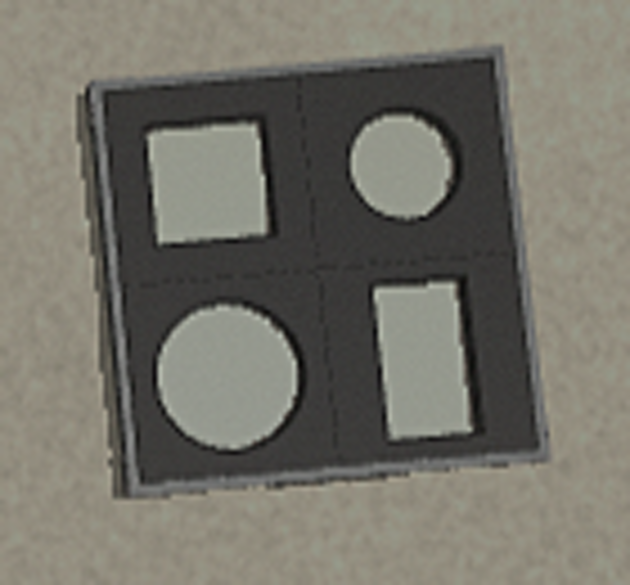

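View pics/scene.png

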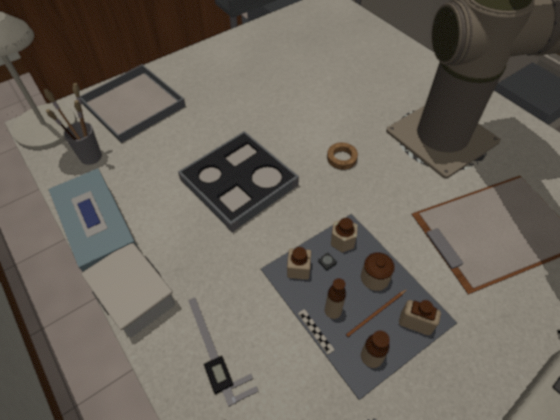

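Emit:
play_rows:
  increments:
    - [1, [-33, -21, 0], 0]
    - [1, [-33, -21, 0], 0]
    - [1, [-33, -21, 0], 0]
    - [1, [-33, -21, 0], 0]
    - [1, [-33, -21, 0], 0]
    - [1, [-33, -21, 0], 0]
    - [1, [-33, -21, 0], 0]
    - [1, [-33, -21, 0], 0.1]
    - [1, [-33, -18, 0], 0.1]
    - [1, [-33, -18, 0], 0.1]
    - [1, [-33, -15, 0], 0.1]
    - [1, [-30, -15, 0], 0]

```text
time: 2.1
tool_pos: [464.5, 192.6, 231.5]
tcp_rot: [180.0, 0.0, 137.3]
ft_force: [1.0, 0.8, 0.0]
finger_gap: 85.6
grip_force: 0.0
```

```bash
cat >> h.py <<'E'
def st():
    s=sense(); print("t",round(s["time"],2),"tcp",s["tool_pos"].round(1),"yaw",s["tcp_rot"].round(2),"gap",round(s["finger_gap"],1),"F",s["ft_force"].round(1),"grip",round(s["grip_force"],1)); return s
def go(s,xy,yaw,base=None):
    """deltas in tool axes before turning, and after turning to yaw"""
    d=np.array(xy)-s["tool_pos"][:2]; y0=s["tcp_rot"][2]
    t=(y0-yaw+180)%360-180
    for n,a in (("before turn",y0),("after turn",yaw)):
        c,q=np.cos(np.radians(a)),np.sin(np.radians(a)); print(n,"dx,dy tool",round(c*d[0]+q*d[1],1),round(q*d[0]-c*d[1],1))
    print("turn rad",round(np.radians(t),3),"deg",round(t,1))
E
python3 - <<'E'
from h import *
s=st()
i=snapshot("wrist"); save(i,"w1"); print(i["world_from_camera"].round(2), i["intrinsics"][0,0], px(i,[*s["tool_pos"][:2],40]))
for q in P:
    for d in pinpoint(q,i)[:1]:
        X=w(i,d["xyz"]); print(q,round(d["p"],2),X.round(1),px(i,X).round())
E
```

```text
t 2.1 tcp [464.5 192.6 231.5] yaw [1.7997e+02 3.0000e-02 1.3732e+02] gap 85.6 F [1.  0.8 0. ] grip 0.0
[[ 6.8000e-01  7.0000e-01  2.1000e-01  4.0916e+02]
 [ 7.3000e-01 -6.5000e-01 -2.0000e-01  2.4270e+02]
 [ 0.0000e+00  2.9000e-01 -9.6000e-01  3.7453e+02]
 [ 0.0000e+00  0.0000e+00  0.0000e+00  1.0000e+00]] 328.37342616779983 [286.17127858 184.63021178]
round_bottle_mid 0.82 [563.4 327.7  51.3] [454. 168.]
square_bottle_mid 0.61 [563.   91.5  38.9] [280. 302.]
flask_mid 0.9 [447.  329.4  50.6] [383.  74.]
lidded_jar_mid 0.92 [444.1 209.8  41.5] [285. 159.]
slender_bottle_mid 0.9 [563.7 211.6  66.8] [366. 248.]
```

View pics/w1.png

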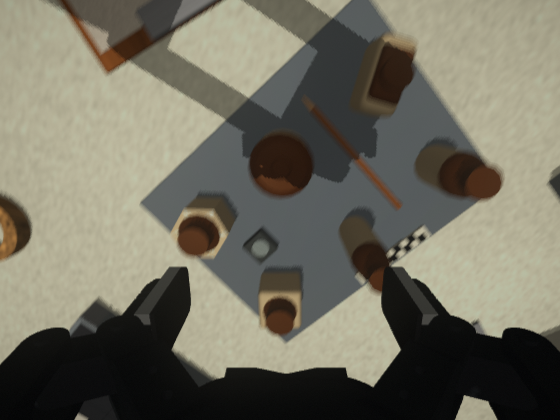

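```bash
cat >> h.py <<'E'
from scipy.optimize import minimize
a=np.linspace(0,2*np.pi,24,endpoint=False); C=np.c_[np.cos(a),np.sin(a)]
Q=np.array([[1,1],[1,-1],[-1,-1],[-1,1]])
SH={"round_bottle_mid":[(C*22,0,62),(C*12.5,62,100)],"square_bottle_mid":[(Q*24,0,50),(C*14,50,72)],
"flask_mid":[(Q*[33,17],0,64),(C*12,64,88)],"lidded_jar_mid":[(C*31,0,60),(C*8,60,72)]}
def fit(q,s,x0,yaw0,z0=6):
    r=regions_of(q,s)
    if not r: print(q,"no mask"); return
    m=r[0]["mask"]; K=4
    M=cv2.resize(m.astype(np.uint8),None,fx=K,fy=K,interpolation=cv2.INTER_LINEAR)
    def cost(p):
        im=np.zeros_like(M); t=np.radians(p[2]); Rm=np.array([[np.cos(t),-np.sin(t)],[np.sin(t),np.cos(t)]])
        for o,a,b in SH[q]:
            xy=o@Rm.T+p[:2]
            pts=np.array([(px(s,[*u,z])+.5)*K-.5 for u in xy for z in (z0+a,z0+b)])
            cv2.fillConvexPoly(im,cv2.convexHull((pts*16).round().astype(np.int32)),1,shift=4)
        return -(im&M).sum()/(im|M).sum()
    best=min((minimize(cost,[*x0,y],method="Nelder-Mead",options=dict(initial_simplex=[[*x0,y],[x0[0]+6,x0[1],y],[x0[0],x0[1]+6,y],[x0[0],x0[1],y+8]],maxiter=120)) for y in (yaw0-6,yaw0+6)),key=lambda r:r.fun)
    print(q,"p",round(r[0]["p"],2),best.x.round(1),"IoU",round(-best.fun,3)); return best.x
E
python3 - <<'E'
from h import *
G={"square_bottle_mid":((563,97),47),"flask_mid":((448,331),-54),"round_bottle_mid":((564,328),0),"lidded_jar_mid":((443,209),0)}
for n in ("wrist","top"):
    s=snapshot(n)
    for q in G:
        if n=="top" and q in("round_bottle_mid",): continue
        fit(q,s,*G[q])
st()
E
```

```text
square_bottle_mid p 0.6 [612.3 146.3 -60.3] IoU -0.0
flask_mid p 0.67 [ 498.7  413.7 -184.4] IoU -0.0
round_bottle_mid p 0.97 [547.1 373.1 -10.7] IoU -0.0
lidded_jar_mid p 0.78 [466.3 272.3 -24.7] IoU -0.0
square_bottle_mid p 0.62 [623.  111.7  10.8] IoU -0.0
flask_mid p 0.52 [448. 331. -60.] IoU -0.0
lidded_jar_mid no mask
t 2.9 tcp [463.2 194.7 231.3] yaw [-180.     -0.    137.76] gap 85.8 F [1.1 0.7 0.5] grip 0.0h.py:34: RuntimeWarning: overflow encountered in scalar negative
  return -(im&M).sum()/(im|M).sum()
```

```bash
sed -i 's/return -(im&M).sum()\/(im|M).sum()/return -float((im\&M).sum())\/float((im|M).sum())/' h.py
python3 - <<'E'
from h import *
G={"square_bottle_mid":((563,97),47),"flask_mid":((448,331),-54),"round_bottle_mid":((564,328),0),"lidded_jar_mid":((443,209),0)}
for n in ("wrist","top"):
    s=snapshot(n)
    for q in G:
        if n=="top" and q in("round_bottle_mid","lidded_jar_mid"): continue
        fit(q,s,*G[q])
s=st()
go(s,(563,97),137.5)
E
```

```text
square_bottle_mid p 0.85 [562.8  94.   49.2] IoU 0.949
flask_mid p 0.93 [449.3 329.3 -58.2] IoU 0.9
round_bottle_mid p 0.77 [565.6 328.6   5.8] IoU 0.927
lidded_jar_mid p 0.85 [442.3 207.9  -2.6] IoU 0.973
square_bottle_mid p 0.84 [559.3  95.2  46.6] IoU 0.885
flask_mid p 0.56 [432.3 334.6 -95.8] IoU 0.112
t 3.3 tcp [463.3 194.4 231.3] yaw [-180.     -0.    137.72] gap 85.4 F [ 0.5 -0.4  0.9] grip 0.0
before turn dx,dy tool -139.3 -5.0
after turn dx,dy tool -139.3 -4.5
turn rad 0.004 deg 0.2
```

Emit:
play_rows:
  increments:
    - [1, [-35, -2, 0], 0]
    - [1, [-35, -2, 0], 0]
    - [1, [-35, -2, 0], 0]
    - [1, [-35, -1, 0], 0]
    - [1, [0, 0, 35], 0]
    - [1, [0, 0, 35], 0]
    - [1, [0, 0, 30], 0]
    - [1, [0, 0, 30], 0]
    - [1, [0, 0, 30], 0]
    - [1, [0, 0, 20], 0]
    - [1, [0, 0, 17], 0]
    - [1, [0, 0, 10], 0]
  force: 40

```text
time: 4.3
tool_pos: [560.4, 94.9, 21.5]
tcp_rot: [-179.8, -0.1, 137.7]
ft_force: [0.6, -0.1, 0.6]
finger_gap: 85.5
grip_force: 0.0
```

Emit:
play_rows:
  increments:
    - [1, [0, 0, 0], 0]
    - [1, [0, 0, 0], 0]
    - [-0.3, [0, 0, 0], 0]
    - [-0.3, [0, 0, 0], 0]
    - [-0.3, [0, 0, 0], 0]
    - [-0.3, [0, 0, 0], 0]
    - [-0.3, [0, 0, 0], 0]
    - [-0.3, [0, 0, 0], 0]
    - [-0.3, [0, 0, 0], 0]
    - [-0.3, [0, 0, 0], 0]

```text
time: 5.13
tool_pos: [563.4, 95.2, 25.9]
tcp_rot: [179.9, 0.1, 137.7]
ft_force: [-0.2, -0.5, 6.6]
finger_gap: 47.1
grip_force: 43.0
```

Emit:
play_rows:
  increments:
    - [-0.3, [0, 0, -10], 0]
    - [-0.3, [0, 0, -20], 0.05]
    - [-0.3, [0, 0, -30], 0.11]
    - [-0.3, [0, 0, -30], 0.11]
    - [-0.3, [0, 0, -30], 0.11]
    - [-0.3, [0, 0, -30], 0.11]
    - [-0.3, [0, 0, -30], 0.11]
    - [-0.3, [0, 0, -20], 0.11]
    - [-0.3, [-15, -3, 0], 0.03]
    - [-0.3, [-30, -6, 0], 0]
    - [-0.3, [-38, -7, 0], 0]
    - [-0.3, [-38, -8, 0], 0]

```text
time: 6.13
tool_pos: [549.5, -28.2, 224.9]
tcp_rot: [180.0, 0.0, 95.5]
ft_force: [0.1, -0.3, -1.9]
finger_gap: 47.5
grip_force: 42.0
```

Emit:
play_rows:
  increments:
    - [-0.3, [-38, -8, 0], 0]
    - [-0.3, [-38, -8, 0], 0]
    - [-0.3, [-38, -8, 0], 0]
    - [-0.3, [-38, -7, 0], 0]
    - [-0.3, [-25, -4, 0], 0]
    - [-0.3, [-12, -2, 0], 0]
    - [-0.3, [0, 0, 0], 0]
    - [-0.3, [0, 0, 0], 0]

```text
time: 6.8
tool_pos: [530.4, -219.2, 224.3]
tcp_rot: [-180.0, -0.0, 95.3]
ft_force: [0.2, 0.7, -2.0]
finger_gap: 47.3
grip_force: 42.0
```

```bash
python3 - <<'E'
from h import *
s=st()
i=snapshot("wrist"); save(i,"w2")
np.savez("w2.npz",**{k:i[k] for k in("color","intrinsics","world_from_camera")})
for q in R:
    for d in pinpoint(q,i)[:1]:
        X=w(i,d["xyz"]); print(q,round(d["p"],2),X.round(1),px(i,X).round())
E
```

```text
t 6.8 tcp [ 530.4 -219.2  224.3] yaw [-1.7998e+02 -5.0000e-02  9.5250e+01] gap 47.3 F [ 0.2  0.7 -2. ] grip 42.0
recess_small_round 0.7 [ 582.5 -234.9   19.3] [332. 200.]
recess_square 0.81 [ 576.9 -134.3   24.1] [341. 103.]
recess_oblong 0.87 [ 486.3 -247.3   24.6] [243. 204.]
recess_large_round 0.8 [ 474.1 -148.6   20.2] [237. 109.]
```

View pics/w2.png

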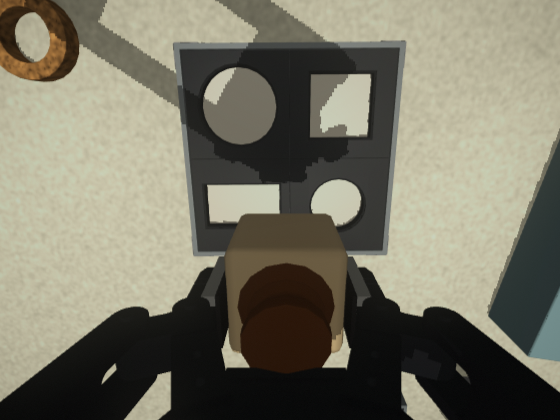

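```bash
cat >> h.py <<'E'
def ray(s,u,z):
    T=s["world_from_camera"]; d=T[:3,:3]@np.linalg.inv(s["intrinsics"])@[*u,1]; o=T[:3,3]; return o+d*(z-o[2])/d[2]
E
python3 - <<'E'
from h import *
i=dict(np.load("w2.npz"))
k=[ray(i,u,36)[:2] for u in [(174,42),(405,41),(387,255),(194,255)]]
print(np.round(k,1),[round(np.linalg.norm(k[a]-k[a-1]),1) for a in range(4)])
c=np.mean(k,0); v=(k[1]-k[0])/1+(k[2]-k[3]); yaw=np.degrees(np.arctan2(v[1],v[0])); v2=(k[0]-k[3])+(k[1]-k[2]); y2=np.degrees(np.arctan2(v2[1],v2[0]))-90
print(c.round(1),yaw,y2); yaw=(yaw+y2)/2
t=np.radians(yaw); Rm=np.array([[np.cos(t),-np.sin(t)],[np.sin(t),np.cos(t)]])
im=cv2.resize(i["color"][:,:,::-1],None,fx=3,fy=3)
for n,o,sh in [("lr",(-50,50),C*37),("sq",(50,50),Q*30),("ob",(-50,-50),Q*[39,23]),("sr",(50,-50),C*28)]:
    p=c+Rm@o; print(n,p.round(1))
    for z,col in((21,(0,0,255)),(35,(0,255,0))):
        pts=np.array([(px(i,[*(p+Rm@q),z])+.5)*3-.5 for q in sh]).round().astype(int)
        cv2.polylines(im,[pts],True,col,1)
cv2.imwrite("pics/w2o.png",im[90:690,480:1260])
E
```

```text
[[ 416.1  -95.5]
 [ 626.   -75.6]
 [ 648.  -287.4]
 [ 436.4 -306.7]] [np.float64(212.1), np.float64(210.9), np.float64(213.0), np.float64(212.5)]
[ 531.6 -191.3] 5.322858184165315 5.716668421268054
lr [ 477.1 -146.4]
sq [ 576.6 -136.7]
ob [ 486.7 -245.9]
sr [ 586.2 -236.3]
```

View pics/w2o.png

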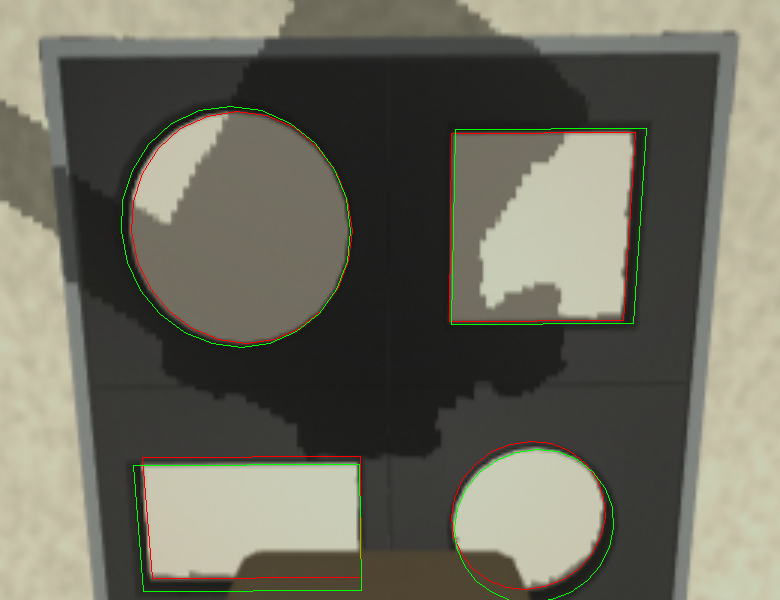

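Emit:
play_rows:
  increments:
    - [-0.3, [26, 17.5, 0], 0]
    - [-0.3, [26, 18, 0], 0]
    - [-0.3, [26, 18, 0], 0]
    - [-0.3, [0, 0, 20], 0]
    - [-0.3, [0, 0, 30], 0]
    - [-0.3, [0, 0, 30], 0]
    - [-0.3, [0, 0, 30], 0]
    - [-0.3, [0, 0, 25], 0]
    - [-0.3, [0, 0, 15], 0]
    - [-0.3, [0, 0, 10], 0]
    - [-0.3, [0, 0, 5], 0]
    - [-0.3, [0, 0, 0], 0]

```text
time: 8.05
tool_pos: [576.4, -136.0, 58.6]
tcp_rot: [-179.9, -0.0, 95.4]
ft_force: [-0.3, 0.3, -1.1]
finger_gap: 47.4
grip_force: 42.0
```

Down 17.5 to contact, then a check.

Emit:
play_rows:
  increments:
    - [-0.3, [0, 0, 6], 0]
    - [-0.3, [0, 0, 5], 0]
    - [-0.3, [0, 0, 3], 0]
    - [-0.3, [0, 0, 2], 0]
    - [-0.3, [0, 0, 1], 0]
    - [-0.3, [0, 0, 0.5], 0]
    - [-0.3, [0, 0, 0], 0]
    - [-0.3, [0, 0, 0], 0]

```text
time: 8.72
tool_pos: [576.9, -136.7, 42.0]
tcp_rot: [180.0, 0.0, 95.3]
ft_force: [0.3, -0.1, -1.9]
finger_gap: 47.4
grip_force: 42.1
```

Emit:
play_rows:
  increments:
    - [-0.3, [0, 0, 0.5], 0]
    - [-0.3, [0, 0, 0.5], 0]
    - [-0.3, [0, 0, 0.5], 0]
    - [-0.3, [0, 0, 0], 0]
    - [-0.3, [0, 0, 0], 0]

```text
time: 9.13
tool_pos: [576.9, -136.7, 40.9]
tcp_rot: [180.0, 0.0, 95.3]
ft_force: [-3.7, 1.4, 4.6]
finger_gap: 47.4
grip_force: 42.8
```

Emit:
play_rows:
  increments:
    - [0.1, [0, 0, 0], 0]
    - [0.3, [0, 0, 0], 0]
    - [0.6, [0, 0, 0], 0]
    - [0.6, [0, 0, 0], 0]
    - [0.6, [0, 0, -8], 0]
    - [0.6, [0, 0, -20], 0]
    - [0.6, [0, 0, -35], 0]
    - [0.6, [0, 0, -35], 0]
    - [0.6, [0, 0, -35], 0]
    - [0.6, [0, 0, -30], 0]
    - [0.6, [0, 0, -20], 0]
    - [0.6, [0, 0, 0], 0]

```text
time: 10.13
tool_pos: [579.6, -137.5, 230.7]
tcp_rot: [179.5, 0.2, 95.3]
ft_force: [0.3, -0.6, 1.0]
finger_gap: 68.2
grip_force: 0.0
```

Emit:
play_rows:
  increments:
    - [1, [20, -6, 0], 0]
    - [1, [35, -10, 0], 0]
    - [1, [35, -10, 0], 0]
    - [1, [35, -10, 0], 0]
    - [1, [35, -10, 0], 0]
    - [1, [35, -10, 0], 0]
    - [1, [35, -10, 0], 0]
    - [1, [35, -10, 0], 0]
    - [1, [35, -10, 0], 0]
    - [1, [35, -10, 0], 0]
    - [1, [15, -4, 0], 0]
    - [1, [0, 0, 0], 0]

```text
time: 11.13
tool_pos: [443.0, 205.6, 223.2]
tcp_rot: [-180.0, -0.1, 95.6]
ft_force: [-0.6, 0.7, 0.3]
finger_gap: 85.6
grip_force: 0.0
```

```bash
python3 - <<'E'
from h import *
s=st(); i=snapshot("wrist")
p=fit("lidded_jar_mid",i,(442,208),0); fit("flask_mid",i,(449,329),-56)
s=st(); go(s,p[:2],95.3)
t=snapshot("top"); cv2.imwrite("pics/t2.png",cv2.resize(t["color"][160:290,290:430,::-1],None,fx=4,fy=4,interpolation=cv2.INTER_CUBIC))
E
```

```text
t 11.13 tcp [443.  205.6 223.2] yaw [-1.7998e+02 -6.0000e-02  9.5560e+01] gap 85.6 F [-0.6  0.7  0.3] grip 0.0
lidded_jar_mid p 0.8 [442.4 208.1   8.9] IoU 0.953
flask_mid p 0.9 [448.3 328.4 -59.2] IoU 0.893
t 11.28 tcp [444.7 202.1 223.1] yaw [-1.7999e+02  4.0000e-02  9.5360e+01] gap 85.3 F [-0.4 -0.6 -0.8] grip 0.0
before turn dx,dy tool 6.2 -1.7
after turn dx,dy tool 6.2 -1.7
turn rad 0.001 deg 0.1
```

View pics/t2.png

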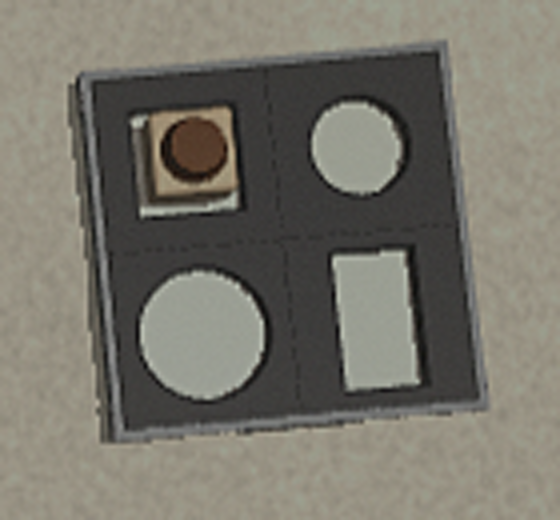

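Emit:
play_rows:
  increments:
    - [1, [6, -2, 20], 0]
    - [1, [0, 0, 35], 0]
    - [1, [0, 0, 35], 0]
    - [1, [0, 0, 30], 0]
    - [1, [0, 0, 25], 0]
    - [1, [0, 0, 20], 0]
    - [1, [0, 0, 15], 0]
    - [1, [0, 0, 10], 0]
    - [1, [0, 0, 7], 0]
    - [1, [0, 0, 0], 0]
    - [1, [0, 0, 0], 0]

```text
time: 12.25
tool_pos: [442.6, 208.1, 26.7]
tcp_rot: [180.0, -0.0, 95.3]
ft_force: [0.4, 0.3, 0.7]
finger_gap: 85.5
grip_force: 0.0
```

Emit:
play_rows:
  increments:
    - [0.2, [0, 0, 0], 0]
    - [0.1, [0, 0, 0], 0]
    - [0, [0, 0, 0], 0]
    - [0, [0, 0, 0], 0]
    - [0, [0, 0, 0], 0]
    - [0, [0, 0, 0], 0]
  force: 45

```text
time: 12.75
tool_pos: [443.4, 208.8, 27.9]
tcp_rot: [179.8, -0.0, 95.3]
ft_force: [-0.6, -1.5, 5.9]
finger_gap: 60.6
grip_force: 49.2
```

Emit:
play_rows:
  increments:
    - [0, [0, 0, -8], 0]
    - [0, [0, 0, -20], 0]
    - [0, [0, 0, -30], 0]
    - [0, [0, 0, -35], 0]
    - [0, [0, 0, -35], 0]
    - [0, [0, 0, -30], 0]
    - [0, [-10, 0, -10], 0]
    - [0, [-25, 0, 0], 0]
    - [0, [-35, 0, 0], 0]
    - [0, [-38, 0, 0], 0]
    - [0, [-38, 0, 0], 0]
    - [0, [-38, 0, 0], 0]

```text
time: 13.75
tool_pos: [458.2, 23.3, 193.6]
tcp_rot: [-179.9, 0.0, 95.4]
ft_force: [1.3, -0.6, -2.1]
finger_gap: 60.7
grip_force: 49.6
```

Emit:
play_rows:
  increments:
    - [0, [-38, 0, 0], 0]
    - [0, [-38, 0, 0], 0]
    - [0, [-38, 0, 0], 0]
    - [0, [-30, 1, 0], 0]
    - [0, [-18, 0, 0], 0]
    - [0, [-9, 0, 0], 0]
    - [0, [0, 0, 0], 0]
    - [0, [0, 0, 0], 0]

```text
time: 14.42
tool_pos: [475.5, -144.7, 193.7]
tcp_rot: [-179.9, -0.1, 95.3]
ft_force: [0.6, -0.4, -2.5]
finger_gap: 60.6
grip_force: 49.6
```

Emit:
play_rows:
  increments:
    - [0, [-1.5, 1.5, 15], 0]
    - [0, [0, 0, 30], 0]
    - [0, [0, 0, 30], 0]
    - [0, [0, 0, 25], 0]
    - [0, [0, 0, 15], 0]
    - [0, [0, 0, 10], 0]
    - [0, [0, 0, 8], 0]
    - [0, [0, 0, 6], 0]
    - [0, [0, 0, 5], 0]
    - [0, [0, 0, 3], 0]
    - [0, [0, 0, 1], 0]
    - [0, [0, 0, 0], 0]

```text
time: 15.42
tool_pos: [478.0, -146.5, 46.6]
tcp_rot: [180.0, 0.0, 95.3]
ft_force: [-1.3, -0.4, -2.3]
finger_gap: 60.2
grip_force: 49.5
```

Emit:
play_rows:
  increments:
    - [0, [0, 0, 1], 0]
    - [0, [0, 0, 0.5], 0]
    - [0, [0, 0, 0.5], 0]
    - [0, [0, 0, 0], 0]
    - [0, [0, 0, 0], 0]

```text
time: 15.83
tool_pos: [477.8, -146.4, 44.4]
tcp_rot: [180.0, 0.0, 95.3]
ft_force: [-0.2, 0.1, -1.8]
finger_gap: 60.4
grip_force: 49.5
```

Emit:
play_rows:
  increments:
    - [0, [0, 0, 0.5], 0]
    - [0, [0, 0, 0.5], 0]
    - [0, [0, 0, 0.5], 0]
    - [0, [0, 0, 0], 0]
    - [0, [0, 0, 0], 0]

```text
time: 16.25
tool_pos: [477.7, -146.4, 43.0]
tcp_rot: [-180.0, 0.0, 95.3]
ft_force: [-1.5, 0.3, 1.1]
finger_gap: 60.5
grip_force: 49.7
```

Emit:
play_rows:
  increments:
    - [0.3, [0, 0, 0], 0]
    - [0.6, [0, 0, 0], 0]
    - [0.75, [0, 0, 0], 0]
    - [0.75, [0, 0, 0], 0]
    - [0.75, [0, 0, -8], 0]
    - [0.75, [0, 0, -20], 0]
    - [0.75, [0, 0, -35], 0]
    - [0.75, [0, 0, -35], -0.09]
    - [0.75, [0, 0, -35], -0.09]
    - [0.75, [0, 0, -30], -0.09]
    - [0.75, [0, 0, -20], -0.09]
    - [0.75, [0, 0, 0], -0.09]

```text
time: 17.25
tool_pos: [480.4, -147.4, 232.8]
tcp_rot: [179.7, 0.5, 121.4]
ft_force: [1.3, 0.3, -0.0]
finger_gap: 74.9
grip_force: 0.0
```

Emit:
play_rows:
  increments:
    - [1, [20, 10, 0], 0]
    - [1, [33, 17, 0], 0]
    - [1, [33, 17, 0], 0]
    - [1, [33, 17, 0], 0]
    - [1, [33, 17, 0], 0]
    - [1, [33, 17, 0], 0]
    - [1, [33, 17, 0], 0]
    - [1, [33, 17, 0], 0]
    - [1, [33, 17, 0], 0]
    - [1, [33, 17, 0], 0]
    - [1, [33, 17, 0], 0]
    - [1, [33, 17, 0], 0]

```text
time: 18.25
tool_pos: [448.0, 285.3, 226.7]
tcp_rot: [179.9, 0.0, 121.1]
ft_force: [1.5, -0.6, -0.4]
finger_gap: 85.3
grip_force: 0.0
```

Emit:
play_rows:
  increments:
    - [1, [25, 15, 0], 0]
    - [1, [10, 8, 0], 0]
    - [1, [0, 0, 0], 0]
    - [1, [0, 0, 0], 0]

```text
time: 18.58
tool_pos: [450.0, 325.1, 225.9]
tcp_rot: [-180.0, 0.0, 121.2]
ft_force: [-0.5, -0.7, -0.6]
finger_gap: 85.8
grip_force: 0.0
```

```bash
python3 - <<'E'
from h import *
i=snapshot("wrist"); save(i,"w3"); fit("round_bottle_mid",i,(564,328),0)
p=fit("flask_mid",i,(448.5,329),-57)
s=st(); go(s,p[:2],p[2]+180)
t=snapshot("top"); a=t["color"][:,:,::-1]
v=np.hstack([cv2.resize(i["color"][:,:,::-1],None,fx=.8,fy=.8),cv2.resize(a[165:289,295:405],(298,336))]); cv2.imwrite("pics/v3.png",v)
E
```

```text
round_bottle_mid p 0.59 [565.  327.3  -4. ] IoU 0.879
flask_mid p 0.91 [448.  330.4 -57.8] IoU 0.882
t 18.73 tcp [450.4 323.8 226. ] yaw [-1.7999e+02  2.0000e-02  1.2103e+02] gap 85.3 F [0.2 0.9 0. ] grip 0.0
before turn dx,dy tool 6.8 1.3
after turn dx,dy tool 6.8 1.4
turn rad -0.02 deg -1.1
```

View pics/v3.png

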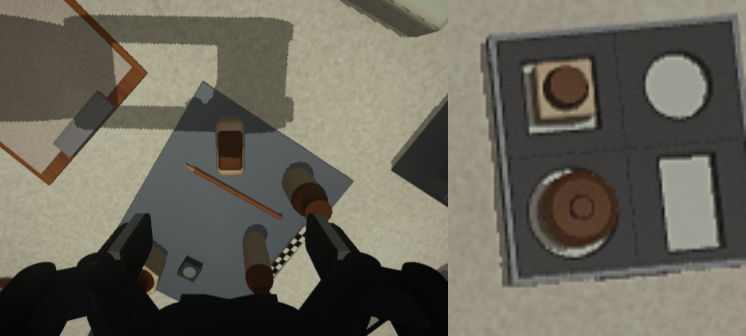

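Emit:
play_rows:
  increments:
    - [1, [6, 1.5, 20], -0.02]
    - [1, [0, 0, 35], 0]
    - [1, [0, 0, 35], 0]
    - [1, [0, 0, 30], 0]
    - [1, [0, 0, 25], 0]
    - [1, [0, 0, 20], 0]
    - [1, [0, 0, 15], 0]
    - [1, [0, 0, 10], 0]
    - [1, [0, 0, 2], 0]
    - [1, [0, 0, 0], 0]
    - [1, [0, 0, 0], 0]

```text
time: 19.7
tool_pos: [449.1, 331.2, 35.0]
tcp_rot: [179.9, 0.0, 122.2]
ft_force: [0.0, 0.6, 1.2]
finger_gap: 85.4
grip_force: 0.0
```

Emit:
play_rows:
  increments:
    - [0.2, [0, 0, 0], 0]
    - [0, [0, 0, 0], 0]
    - [-0.2, [0, 0, 0], 0]
    - [-0.4, [0, 0, 0], 0]
    - [-0.5, [0, 0, 0], 0]
    - [-0.5, [0, 0, 0], 0]
    - [-0.5, [0, 0, 0], 0]
    - [-0.5, [0, 0, 0], 0]
  force: 40

```text
time: 20.37
tool_pos: [448.6, 331.4, 34.4]
tcp_rot: [180.0, -0.0, 122.3]
ft_force: [-0.8, 0.5, 6.6]
finger_gap: 33.7
grip_force: 40.6
```

Emit:
play_rows:
  increments:
    - [-0.5, [0, 0, -8], 0]
    - [-0.5, [0, 0, -20], 0]
    - [-0.5, [0, 0, -30], -0.105]
    - [-0.5, [0, 0, -35], -0.11]
    - [-0.5, [0, 0, -35], -0.11]
    - [-0.5, [0, 0, -30], -0.11]
    - [-0.5, [0, 0, -20], -0.11]
    - [-0.5, [0, 0, 0], -0.11]
    - [-0.5, [0, 0, 0], -0.11]
    - [-0.5, [0, 0, 0], -0.11]
    - [-0.5, [0, 0, 0], -0.11]
    - [-0.5, [0, 0, 0], -0.11]

```text
time: 21.37
tool_pos: [447.9, 330.9, 211.7]
tcp_rot: [-180.0, -0.0, -174.7]
ft_force: [0.7, -0.4, -0.9]
finger_gap: 33.5
grip_force: 40.2
```

Emit:
play_rows:
  increments:
    - [-0.5, [0, -15, 0], 0]
    - [-0.5, [1, -30, 0], 0]
    - [-0.5, [1, -38, 0], 0]
    - [-0.5, [1, -38, 0], 0]
    - [-0.5, [1, -38, 0], 0]
    - [-0.5, [1, -38, 0], 0]
    - [-0.5, [1, -38, 0], 0]
    - [-0.5, [1, -38, 0], 0]
    - [-0.5, [1, -38, 0], 0]
    - [-0.5, [1, -38, 0], 0]
    - [-0.5, [1, -38, 0], 0]
    - [-0.5, [1, -38, 0], 0]

```text
time: 22.37
tool_pos: [473.4, -95.6, 211.9]
tcp_rot: [-180.0, -0.0, -175.2]
ft_force: [1.6, 0.6, -0.9]
finger_gap: 33.7
grip_force: 40.3
```

Emit:
play_rows:
  increments:
    - [-0.5, [1, -38, 0], 0]
    - [-0.5, [1, -38, 0], 0]
    - [-0.5, [1, -35, 0], 0]
    - [-0.5, [1, -22, 0], 0]
    - [-0.5, [1, -10, 0], 0]
    - [-0.5, [0, 0, 0], 0]
    - [-0.5, [0, 0, 0], 0]

```text
time: 22.95
tool_pos: [481.2, -235.9, 211.5]
tcp_rot: [179.9, -0.0, -175.1]
ft_force: [1.1, 1.0, -2.0]
finger_gap: 33.6
grip_force: 40.4
```

```bash
python3 - <<'E'
from h import *
s=st(); go(s,(486.9,-246),185.5)
E
```

```text
t 22.95 tcp [ 481.2 -235.9  211.5] yaw [ 1.7994e+02 -4.0000e-02 -1.7513e+02] gap 33.6 F [ 1.1  1.  -2. ] grip 40.4
before turn dx,dy tool -4.8 -10.5
after turn dx,dy tool -4.7 -10.6
turn rad -0.011 deg -0.6
```

Emit:
play_rows:
  increments:
    - [-0.5, [-5, -10.5, 0], -0.01]
    - [-0.5, [0, 0, 20], 0]
    - [-0.5, [0, 0, 30], 0]
    - [-0.5, [0, 0, 30], 0]
    - [-0.5, [0, 0, 30], 0]
    - [-0.5, [0, 0, 20], 0]
    - [-0.5, [0, 0, 12], 0]
    - [-0.5, [0, 0, 8], 0]
    - [-0.5, [0, 0, 4], 0]
    - [-0.5, [0, 0, 2], 0]
    - [-0.5, [0, 0, 0], 0]
    - [-0.5, [0, 0, 0], 0]

```text
time: 23.95
tool_pos: [488.6, -246.6, 57.2]
tcp_rot: [-179.9, 0.1, -174.4]
ft_force: [-0.1, -0.0, -1.5]
finger_gap: 33.4
grip_force: 40.4
```

Emit:
play_rows:
  increments:
    - [-0.5, [0, 0, 2], 0]
    - [-0.5, [0, 0, 1], 0]
    - [-0.5, [0, 0, 1], 0]
    - [-0.5, [0, 0, 0.5], 0]
    - [-0.5, [0, 0, 0.5], 0]
    - [-0.5, [0, 0, 0], 0]
    - [-0.5, [0, 0, 0], 0]

```text
time: 24.53
tool_pos: [487.6, -246.2, 50.7]
tcp_rot: [180.0, -0.0, -174.4]
ft_force: [0.8, -1.0, -1.3]
finger_gap: 33.5
grip_force: 40.4
```

Emit:
play_rows:
  increments:
    - [-0.5, [0, 0, 0.5], 0]
    - [-0.5, [0, 0, 0.5], 0]
    - [-0.5, [0, 0, 0.5], 0]
    - [-0.5, [0, 0, 0], 0]
    - [-0.5, [0, 0, 0], 0]

```text
time: 24.95
tool_pos: [487.7, -246.2, 49.5]
tcp_rot: [-180.0, 0.0, -174.4]
ft_force: [-0.3, 0.9, -0.3]
finger_gap: 33.3
grip_force: 40.5
```

Emit:
play_rows:
  increments:
    - [-0.5, [0, 0, 0.5], 0]
    - [-0.5, [0, 0, 0], 0]
    - [-0.5, [0, 0, 0], 0]

```text
time: 25.2
tool_pos: [487.7, -246.2, 49.4]
tcp_rot: [-180.0, 0.0, -174.4]
ft_force: [-2.9, 1.8, 5.6]
finger_gap: 33.8
grip_force: 41.2
```

Emit:
play_rows:
  increments:
    - [-0.1, [0, 0, 0], 0]
    - [0.1, [0, 0, 0], 0]
    - [0.2, [0, 0, 0], 0]
    - [0.2, [0, 0, 0], 0]
    - [0.2, [0, 0, -8], 0]
    - [0.2, [0, 0, -20], 0]
    - [0.2, [0, 0, -35], 0]
    - [0.2, [0, 0, -35], 0]
    - [0.2, [0, 0, -35], 0]
    - [0.2, [0, 0, -30], 0]
    - [0.2, [0, 0, -20], 0]
    - [0.2, [0, 0, 0], 0]

```text
time: 26.2
tool_pos: [490.1, -247.6, 238.9]
tcp_rot: [-179.6, 0.5, -174.4]
ft_force: [-0.3, -0.0, 0.9]
finger_gap: 51.1
grip_force: 0.0
```

Emit:
play_rows:
  increments:
    - [1, [-5, 20, 0], 0]
    - [1, [-8, 35, 0], 0]
    - [1, [-9, 38, 0], 0]
    - [1, [-9, 38, 0], 0]
    - [1, [-9, 38, 0], 0]
    - [1, [-9, 38, 0], 0]
    - [1, [-9, 38, 0], 0]
    - [1, [-9, 38, 0], 0]
    - [1, [-9, 38, 0], 0]
    - [1, [-9, 38, 0], 0]
    - [1, [-9, 38, 0], 0]
    - [1, [-9, 38, 0], 0]

```text
time: 27.2
tool_pos: [547.6, 198.8, 231.7]
tcp_rot: [-180.0, -0.0, -174.4]
ft_force: [-0.1, 0.1, 0.6]
finger_gap: 85.3
grip_force: 0.0
```

Emit:
play_rows:
  increments:
    - [1, [-9, 38, 0], 0]
    - [1, [-9, 38, 0], 0]
    - [1, [-8, 30, 0], 0]
    - [1, [-3, 18, 0], 0]
    - [1, [0, 0, 0], 0]
    - [1, [0, 0, 0], 0]

```text
time: 27.7
tool_pos: [564.2, 323.8, 231.1]
tcp_rot: [-180.0, -0.1, -174.3]
ft_force: [0.4, 0.1, 0.2]
finger_gap: 85.2
grip_force: 0.0
```

```bash
python3 - <<'E'
from h import *
i=snapshot("wrist"); save(i,"w4"); p=fit("round_bottle_mid",i,(565,328),0)
s=st(); go(s,(565,328),185.5); go(s,p[:2],185.5)
t=snapshot("top"); a=t["color"][:,:,::-1]
v=np.hstack([cv2.resize(i["color"][:,:,::-1],None,fx=.8,fy=.8),cv2.resize(a[165:289,295:405],(298,336))]); cv2.imwrite("pics/v4.png",v)
E
```

```text
round_bottle_mid p 0.57 [565.  327.6   3. ] IoU 0.953
t 27.8 tcp [564.7 322.1 231.5] yaw [-1.7996e+02 -4.0000e-02 -1.7445e+02] gap 85.1 F [-0.1  0.1  0. ] grip 0.0
before turn dx,dy tool -0.9 5.8
after turn dx,dy tool -0.9 5.8
turn rad 0.001 deg 0.1
before turn dx,dy tool -0.9 5.4
after turn dx,dy tool -0.9 5.4
turn rad 0.001 deg 0.1
```

View pics/v4.png

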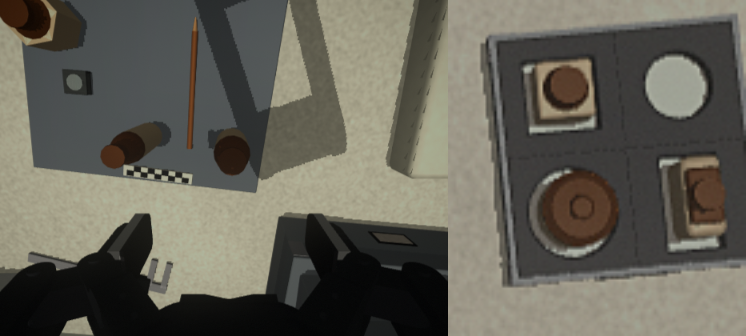

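Emit:
play_rows:
  increments:
    - [1, [-1, 5.5, 15], 0]
    - [1, [0, 0, 30], 0]
    - [1, [0, 0, 35], 0]
    - [1, [0, 0, 35], 0]
    - [1, [0, 0, 30], 0]
    - [1, [0, 0, 20], 0]
    - [1, [0, 0, 14], 0]
    - [1, [0, 0, 8], 0]
    - [1, [0, 0, 5], 0]
    - [1, [0, 0, 0], 0]
    - [1, [0, 0, 0], 0]

```text
time: 28.77
tool_pos: [566.2, 328.9, 41.2]
tcp_rot: [180.0, 0.1, -174.4]
ft_force: [0.7, 0.2, -0.3]
finger_gap: 85.8
grip_force: 0.0
```

Emit:
play_rows:
  increments:
    - [0.3, [0, 0, 0], 0]
    - [0.1, [0, 0, 0], 0]
    - [-0.1, [0, 0, 0], 0]
    - [-0.3, [0, 0, 0], 0]
    - [-0.3, [0, 0, 0], 0]
    - [-0.3, [0, 0, 0], 0]
    - [-0.3, [0, 0, 0], 0]
    - [-0.3, [0, 0, 0], 0]
  force: 40

```text
time: 29.43
tool_pos: [566.0, 328.8, 41.0]
tcp_rot: [180.0, 0.1, -174.4]
ft_force: [-1.2, -1.6, 6.9]
finger_gap: 42.3
grip_force: 40.5
```

Emit:
play_rows:
  increments:
    - [-0.3, [0, 0, -6], 0]
    - [-0.3, [0, 0, -18], 0]
    - [-0.3, [0, 0, -30], 0]
    - [-0.3, [0, 0, -35], 0]
    - [-0.3, [0, 0, -35], 0]
    - [-0.3, [0, 0, -30], 0]
    - [-0.3, [0, 0, -20], 0]
    - [-0.3, [0, 0, -8], 0]
    - [-0.3, [0, -10, 0], 0]
    - [-0.3, [2, -22, 0], 0]
    - [-0.3, [2, -34, 0], 0]
    - [-0.3, [2, -38, 0], 0]

```text
time: 30.43
tool_pos: [567.6, 223.6, 218.4]
tcp_rot: [-180.0, -0.3, -174.3]
ft_force: [0.9, -0.5, -1.3]
finger_gap: 42.0
grip_force: 40.9
```

Emit:
play_rows:
  increments:
    - [-0.3, [2, -38, 0], 0]
    - [-0.3, [2, -38, 0], 0]
    - [-0.3, [2, -38, 0], 0]
    - [-0.3, [2, -38, 0], 0]
    - [-0.3, [2, -38, 0], 0]
    - [-0.3, [2, -38, 0], 0]
    - [-0.3, [2, -38, 0], 0]
    - [-0.3, [2, -38, 0], 0]
    - [-0.3, [2, -38, 0], 0]
    - [-0.3, [2, -35, 0], 0]
    - [-0.3, [2, -25, 0], 0]
    - [-0.3, [2, -15, 0], 0]

```text
time: 31.43
tool_pos: [583.9, -196.1, 218.5]
tcp_rot: [179.9, -0.2, -174.6]
ft_force: [0.1, -0.3, -2.2]
finger_gap: 42.8
grip_force: 41.0
```

Emit:
play_rows:
  increments:
    - [-0.3, [2, -10, 0], 0]
    - [-0.3, [0, 0, 0], 0]
    - [-0.3, [0, 0, 0], 0]

```text
time: 31.68
tool_pos: [584.5, -202.2, 220.8]
tcp_rot: [179.9, -0.1, -174.4]
ft_force: [-0.1, 0.4, -1.3]
finger_gap: 42.4
grip_force: 41.0
```

```bash
python3 - <<'E'
from h import *
s=st(); go(s,(587,-236.5),185.5)
E
```

```text
t 31.68 tcp [ 584.5 -202.2  220.8] yaw [ 1.7992e+02 -7.0000e-02 -1.7444e+02] gap 42.4 F [-0.1  0.4 -1.3] grip 41.0
before turn dx,dy tool 0.8 -34.4
after turn dx,dy tool 0.8 -34.4
turn rad 0.001 deg 0.1
```

Descend to about z 62 first (158).

Emit:
play_rows:
  increments:
    - [-0.3, [0.5, -20, 0], 0]
    - [-0.3, [0.5, -14.5, 0], 0]
    - [-0.3, [0, 0, 20], 0]
    - [-0.3, [0, 0, 30], 0]
    - [-0.3, [0, 0, 35], 0]
    - [-0.3, [0, 0, 30], 0]
    - [-0.3, [0, 0, 18], 0]
    - [-0.3, [0, 0, 12], 0]
    - [-0.3, [0, 0, 8], 0]
    - [-0.3, [0, 0, 4], 0]
    - [-0.3, [0, 0, 0], 0]
    - [-0.3, [0, 0, 0], 0]

```text
time: 32.68
tool_pos: [588.3, -237.8, 66.3]
tcp_rot: [-179.9, 0.1, -174.4]
ft_force: [-0.2, 0.4, -1.5]
finger_gap: 42.7
grip_force: 41.1
```

Emit:
play_rows:
  increments:
    - [-0.3, [0, 0, 2], 0]
    - [-0.3, [0, 0, 1.5], 0]
    - [-0.3, [0, 0, 1], 0]
    - [-0.3, [0, 0, 0.5], 0]
    - [-0.3, [0, 0, 0], 0]
    - [-0.3, [0, 0, 0], 0]

```text
time: 33.18
tool_pos: [587.3, -237.5, 59.8]
tcp_rot: [-180.0, -0.0, -174.4]
ft_force: [0.5, 0.0, -1.2]
finger_gap: 42.2
grip_force: 41.1
```

Emit:
play_rows:
  increments:
    - [-0.3, [0, 0.5, 1], 0]
    - [-0.3, [0, 0, 1], 0]
    - [-0.3, [0, 0, 0.5], 0]
    - [-0.3, [0, 0, 0.5], 0]
    - [-0.3, [0, 0, 0.5], 0]
    - [-0.3, [0, 0, 0], 0]
    - [-0.3, [0, 0, 0], 0]

```text
time: 33.77
tool_pos: [587.2, -236.9, 56.2]
tcp_rot: [-180.0, -0.0, -174.4]
ft_force: [0.0, -0.4, -1.2]
finger_gap: 42.4
grip_force: 41.1
```

Emit:
play_rows:
  increments:
    - [-0.3, [0, 0, 0.5], 0]
    - [-0.3, [0, 0, 0.5], 0]
    - [-0.3, [0, 0, 0], 0]
    - [-0.3, [0, 0, 0], 0]

```text
time: 34.1
tool_pos: [587.6, -237.1, 56.0]
tcp_rot: [-180.0, 0.0, -174.4]
ft_force: [-2.8, 0.8, 5.5]
finger_gap: 42.2
grip_force: 41.6
```

Emit:
play_rows:
  increments:
    - [0.1, [0, 0, 0], 0]
    - [0.3, [0, 0, 0], 0]
    - [0.4, [0, 0, 0], 0]
    - [0.4, [0, 0, 0], 0]
    - [0.4, [0, 0, -8], 0]
    - [0.4, [0, 0, -20], 0]
    - [0.4, [0, 0, -35], 0]
    - [0.4, [0, 0, -35], 0]
    - [0.4, [0, 0, -35], 0]
    - [0.4, [0, 0, -30], 0]
    - [0.4, [0, 0, -20], 0]
    - [0.4, [0, 0, 0], 0]

```text
time: 35.1
tool_pos: [589.8, -238.2, 246.1]
tcp_rot: [-179.7, 0.5, -174.4]
ft_force: [0.8, -0.8, 1.0]
finger_gap: 59.9
grip_force: 0.0
```

Emit:
play_rows:
  increments:
    - [0.4, [0, 30, 0], 0]
    - [0.4, [0, 35, 0], 0]
    - [0.4, [0, 35, 0], 0]
    - [0.4, [0, 35, 0], 0]
    - [0.4, [0, 35, 0], 0]
    - [0.4, [0, 20, 0], 0]
    - [0.4, [0, 0, 0], 0]
    - [0.4, [0, 0, 0], 0]

```text
time: 35.77
tool_pos: [568.6, -46.8, 238.3]
tcp_rot: [-180.0, -0.0, -174.3]
ft_force: [0.8, -0.3, 0.3]
finger_gap: 59.9
grip_force: 0.0
```

```bash
python3 - <<'E'
from h import *
st(); t=snapshot("top"); c=snapshot("scene")
a=t["color"][:,:,::-1]; b=c["color"][:,:,::-1]
v=np.hstack([cv2.resize(a[165:289,295:405],(372,420),interpolation=cv2.INTER_CUBIC),cv2.resize(b[120:400,170:455],(427,420),interpolation=cv2.INTER_CUBIC)]); cv2.imwrite("pics/v5.png",v)
E
```

```text
t 35.77 tcp [568.6 -46.8 238.3] yaw [-179.99   -0.   -174.29] gap 59.9 F [ 0.8 -0.3  0.3] grip 0.0
```

View pics/v5.png

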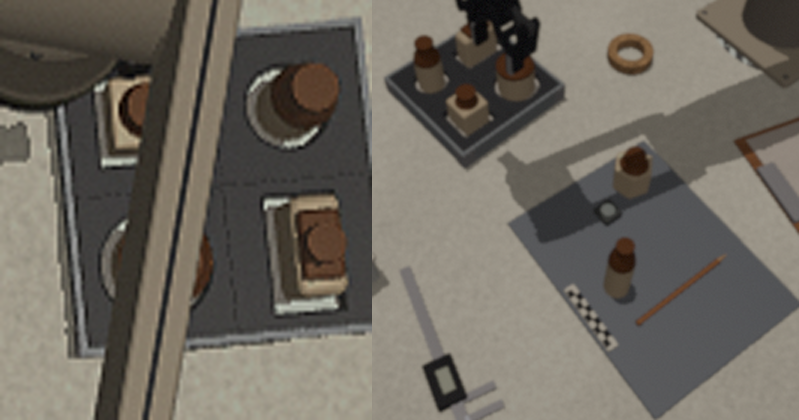

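The picture shows all four pieces upright in their recesses: round bottle at (295,100) and flask at (310,250) in the left half, square bottle and jar partly behind the arm. Both strangers still stand on the mat at (630,170) and (620,265).

```bash
python3 -c "
from h import *
print(hand_in())"
```

```text
the job is handed in; nothing more can be done
None
```

All four pieces are set upright and fully down in their matching recesses, both stranger bottles are still standing on the mat untouched, and the job was handed in at about 36 s of the 104 s limit (the hand-in gave no verdict).

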